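# Lift the hot pot's lid with the lid lifter

### The arm

A 7-joint arm with a two-finger parallel gripper is mounted at the origin on a cart in front of the work surface, level with it; the furniture and walls round the work are solid. World frame = base frame: x ahead of the robot, y to its left, z up, the work surface at z = 0. Lengths are in m, angles in rad, forces in N, time in s.
With the tool pointing down it reaches from about 0.425 to 0.875 m from the base axis. Payload 4.7 kg.
Tool frame: the origin (TCP) lies on the centre line of the jaws, within the pads' length; the fingertips stand 22 mm ahead of it and the grasp point (between the pads) lies 3 mm ahead of it; z points along the fingers, y is the direction in which the jaws open and shut (so a half turn about z gives the same grasp; the last joint's range is limited). The gripper opens to 87 mm and grips with 3 to 60 N. Pads are 19 mm wide; open, the fingers measure 117 mm over their backs; the gripper's body (75 mm by 190 mm) begins 51 mm behind the grasp point.
Start: joints at [-1.126, 0.321, -0.07, 1.45, 0.023, 1.371, -0.057], TCP at [0.271, 0.591, 0.245] pointing down, gripper open.
Joint ranges: [-2.86, 2.86], [-0.3, 2.09], [-1.38, 1.24], [0.06, 2.45], [-1.56, 4.7], [0.09, 2.05], [-2.69, 2.69]. Speed limits (rad/s): [2.57, 2.57, 3.14, 3.14, 3.14, 3.14, 3.14].

### API

Orientations are given as a rotation vector (axis times angle).
In Python, from bench import ctrl, imaging, close_job, finder gives the robot as it stands. The module is installed in compiled form; this text tells all that it offers.
- The arm moves only by the shell command python3 -m jog 'ROWS' [FORCE]. ROWS is JSON, a list that holds one entry, the list of rows, each a list of 7 numbers: the shift along the tool's x, y, z in cm, then the turn, a rotation vector about the tool's x, y, z in degrees, then the finger opening in cm, from 0 to 8.7. In form: [[[dx, dy, dz, ax, ay, az, claw], ...]]. A call has 1 to 12 rows; each row shifts and turns the commanded pose from where the row before left it, along the tool's axes as they then stand; what a row does not reach is not made up. A row lasts 1/10 s, in which the tool goes at most 50 mm and 8.59 degrees, less where a joint would pass 70% of its speed; a pose out of reach is approached as far as the arm can. A call is refused whole if a number of a shift passes 5 or a number of a turn 8.59, either way. A call with a gripper value outside its range is refused whole. The fingers move at their own pace and stop on an object; FORCE is the grip in N (left out, the last holds). Time passes only in rows, so rows that do not move let the fingers close. It gives the time, the measured TCP pose, the force and the opening at its end, in the units of the state.
- ctrl.get_state(): the state, without advancing time (a new reading comes with each control period).
- imaging.get_image(name): name is "scene" or "top" or "wrist"; returns a dict with "frame" (400x640x3 uint8, red, green, blue), "intrinsics" (3x3 intrinsics, pixels), "k1" (the pictures are not rectified: a ray, as slopes to the right and down, at radius r is drawn at 1 + k1 r^2 times it, then the intrinsics apply), "pose" (4x4, takes a point from camera to world coordinates). Camera axes: x right, y down, z forward; pixel columns grow to the right and rows downward; lengths in m; the calibration is good to about 2 mm. A picture is of the moment at which its call begins. There is no depth.
- close_job(): hands the job in, once; it reports no verdict.
Trained networks look in the newest picture that a camera, given by its name, has taken for a name from the list of things; names that differ only in an ending like _2 or _b are one class to them, and where a whole thing is asked for, a point or a joint stands for the part that bears it (a point fixed in the world has none). Each returns a list of dicts, best first, with "conf" (0 to 1); they miss things now and then, are a little off and sometimes report something else, mostly with a low value. They report only what shows in the picture. A call takes as long as a camera call.
- finder.trace(label, camera): "region" (400x640 bool, what is visible of it) and "point" ([row, column] as shares, 0 to 1, of the picture: columns of its width, rows of its height, amid what is visible of it).
- finder.spot_point(label, camera): "point" ([row, column] as shares, 0 to 1, of the picture: columns of its width, rows of its height: a listed point, or the origin of a listed thing).
The state is a dict: "time": time; "joint_positions": joint angles; "qd": joint speeds; "joint_torque": joint torques, N m; "position": TCP position; "tool_rot": TCP orientation; "ft_force": force on the tool from outside, world axes, zero at the start; "torque": the same for the moment, N m; "grip_width": opening from 0.0 (shut) to 1.0 (fully open).
Only numpy, scipy, OpenCV 4.12 (cv2) and the standard library are available. Lean on these libraries where they do the work, as an engineer would, in place of code of your own. Each camera call takes 0.05 s, during which the arm holds its last target. There are 200 camera calls.

### The job

The iron pot and its lid are hot: take the lid lifter from its stand, hook it under the handle of the lid and lift the lid off, without the gripper touching the lid or the pot. Set the lid down gently and level on the middle of the cork coaster, unhook the lifter and hang it back on its stand as it was. Leave the pot and the other things on the worktop where they are.

Things in the scene. Friction and masses are not known exactly. Their poses are not given: they have to be found in the camera images.
- pot: open round dark cast-iron pot, loose, about 0.9 kg, 124 mm across, 75 mm high, two small side lugs reaching 79 mm from its axis at 60 mm height; empty. A wall cabinet hangs over the back of the worktop (front at x = 0.595 m, lower edge 0.45 m up, from y = -0.53 to 0.29 m): keep the wrist clear of it. Origin: centre of its underside, z up.
- lid: the pot's loose lid, dark iron disc 128 mm across, 0.22 to 0.36 kg. Origin: centre of its underside, a flat plug 100 mm across and 6 mm deep that sits in the pot's mouth with about 7 mm play; the flange above it rests on the rim (origin then 69 mm above the worktop). Top face 12.5 mm above the origin. A bail handle stands on top.
- lid_handle (a point): centre of the bar at the peak of the lid's handle, 60 mm above the lid's origin. Round steel bar 8 mm thick along the lid's own y axis: feet at y = -36 and +36 mm, shoulders at -31 and +31 mm (10 mm lower than the peak), sloping up to the peak over the lid's middle. Open below; a hook enters along the lid's x from either side, and the lid hangs level from the peak.
- lifter: lid lifter, 0.15 kg, 145 mm tall: upright flat steel J hook, wooden grip on top. Origin: underside of the hook, on the axis of the shank (6 mm in x, 18 mm in y). The hook runs from its foot to the lifter's own +x: floor 6 mm thick, then a tip leaning outward that ends 33 mm ahead of the axis, 20 mm above the origin. A bar seats on the floor's upper side, from x = 3 to 21 mm.
- lifter_grip (a point): middle of the lifter's square wooden grip (22 by 22 mm), 118 mm above the lifter's origin. The grip spans 91 to 145 mm above the origin; right below it is a steel collar 34 mm (x) by 54 mm (y), 85 to 91 mm above the origin.
- stand: the lifter's stand, fixed dark steel: base plate, rear post (front face 50 mm from the origin at the stand's +x) and two prongs. Origin: underside, below the place of the lifter's axis. The hanging lifter's origin is 20 mm above this origin, its hook pointing to or away from the post. The lifter lifts straight up and goes back straight down.
- stand_prongs (a point): point midway between the stand's prongs where the lifter's axis belongs, level with their upper faces, 105 mm above the worktop. The two prongs run along the stand's x, 34 mm apart, open to its -x, with 5 mm lips at the front ends. The lifter's collar lies on both, hook hanging between them with 8 mm play each side. Nothing of the stand is higher than 110 mm.
- coaster: flat round cork coaster, fixed, 97 mm across, 8 mm thick. Origin: centre of its underside.
- egg_cup: white egg cup, 49 mm wide, 61 mm high, bystander. Origin: centre of underside.
- shaker: small salt shaker, 44 mm wide, 90 mm high, bystander. Origin: centre of underside.
- peeler: black-handled peeler lying flat, 170 x 25 x 18 mm, bystander. Origin: centre of underside.
- lemon: lemon, 56 x 84 x 55 mm, bystander. Origin: centre of underside.

How it is judged:
By the outcome, as a careful person would: the job done as asked, in the order asked, and still so for the second after the job is handed in, with the robot touching nothing.
It also fails if it takes over 64 s, if anything falls off the work surface, if the arm or the gripper's body presses on something with over 40 N, if the wrist force passes 120 N, or if a joint passes its speed limit or range.

## Working session

There is one attempt and no reset: what is moved stays moved. The work goes in short steps, Python scripts to look and compute and a shell command to move; the robot and the scene stay as the last step left them, time stands still between calls to the robot, and variables do not carry over. Pictures are saved under pics/ and viewed, about 8 in all and at most 12, crops included, and the job is handed in when it is done.

```bash
mkdir -p pics
cat > h.py <<'E'
import numpy as np, cv2
from bench import ctrl, imaging, finder
from scipy.spatial.transform import Rotation as R
def ray(im,pt):
    K=np.array(im["intrinsics"]);k=im["k1"];T=np.array(im["pose"])
    v,u=pt[0]*400,pt[1]*640
    x=(u-K[0,2])/K[0,0];y=(v-K[1,2])/K[1,1];a,b=x,y
    for _ in range(20):
        s=1+k*(a*a+b*b);a,b=x/s,y/s
    return T[:3,3],T[:3,:3]@np.array([a,b,1.])
def at_z(im,pt,z):
    o,d=ray(im,pt);return o+d*(z-o[2])/d[2]
def px(im,P):
    K=np.array(im["intrinsics"]);T=np.array(im["pose"]);c=T[:3,:3].T@(np.asarray(P)-T[:3,3]);a,b=c[:2]/c[2];s=1+im["k1"]*(a*a+b*b)
    return K[0,0]*a*s+K[0,2],K[1,1]*b*s+K[1,2]
def tri(rs):
    A=np.zeros((3,3));B=np.zeros(3)
    for o,d in rs:
        d=d/np.linalg.norm(d);M=np.eye(3)-np.outer(d,d);A+=M;B+=M@o
    p=np.linalg.solve(A,B);e=[np.linalg.norm((np.eye(3)-np.outer(d,d)/(d@d))@(p-o)) for o,d in rs];return p,max(e)
def save(im,n,s=1):
    cv2.imwrite("pics/"+n,cv2.resize(im["frame"][:,:,::-1],None,fx=s,fy=s))
def st():
    s=ctrl.get_state();print(round(s["time"],2),np.round(s["position"],4),np.round(R.from_rotvec(s["tool_rot"]).as_matrix(),3).tolist(),np.round(s["ft_force"],1),round(s["grip_width"],3),np.round(s["joint_positions"],2))
E
python3 - <<'E'
from h import *
st()
ims={}
Z=dict(pot=0,lid=.069,lid_handle=.129,lifter=.02,lifter_grip=.138,stand=0,stand_prongs=.105,coaster=0,egg_cup=0,shaker=0,peeler=0,lemon=0)
rs={}
for c in("scene","top"):
    im=imaging.get_image(c);ims[c]=im;save(im,c+"0.png")
    print(c,np.round(im["pose"],3)[:3].tolist())
    for n in Z:
        r=finder.spot_point(n,c)
        for q in r[:2]:
            print(n,round(q["conf"],2),np.round(np.array(q["point"])*[400,640]),np.round(at_z(im,q["point"],Z[n]),3))
        if r: rs.setdefault(n,[]).append(ray(im,r[0]["point"]))
for n in rs:
    if len(rs[n])>1: print("tri",n,*[np.round(x,3) for x in tri(rs[n])])
a=np.hstack([ims[c]["frame"] for c in ims])[:,:,::-1]
cv2.imwrite("pics/both.png",np.vstack([ims[c]["frame"] for c in ims])[:,:,::-1][:, :])
E
```

```text
0.0 [0.2713 0.5901 0.2435] [[-0.909, 0.418, -0.001], [0.418, 0.909, -0.002], [-0.0, -0.002, -1.0]] [ 0.5  0.1 -0.3] 1.001 [-1.13  0.32 -0.07  1.45  0.02  1.37 -0.06]
scene [[0.624, -0.553, 0.552, -0.108], [-0.781, -0.452, 0.431, -0.507], [0.011, -0.7, -0.714, 0.962]]
pot 0.61 [325. 395.] [ 0.43  -0.307  0.   ]
pot 0.37 [247. 373.] [ 0.582 -0.145  0.   ]
lid 0.95 [313. 400.] [ 0.423 -0.314  0.069]
lid 0.75 [163. 286.] [0.627 0.18  0.069]
lid_handle 0.59 [294. 410.] [ 0.436 -0.321  0.129]
lifter 0.75 [197. 210.] [0.433 0.286 0.02 ]
lifter_grip 0.38 [294. 412.] [ 0.432 -0.325  0.138]
stand 0.68 [203. 209.] [ 0.424  0.287 -0.   ]
stand_prongs 0.7 [171. 204.] [0.437 0.294 0.105]
coaster 0.76 [241. 303.] [0.487 0.002 0.   ]
egg_cup 0.59 [213. 265.] [0.496 0.145 0.   ]
shaker 0.59 [245. 373.] [ 0.586 -0.142  0.   ]
peeler 0.86 [288. 345.] [ 0.439 -0.163  0.   ]
lemon 0.78 [159. 286.] [0.694 0.242 0.   ]
lemon 0.65 [203. 207.] [0.423 0.292 0.   ]
top [[-0.029, -0.983, 0.183, 0.297], [-1.0, 0.027, -0.014, 0.008], [0.008, -0.183, -0.983, 1.437]]
pot 0.57 [237. 411.] [ 0.43 -0.32  0.  ]
lid 0.8
[... 380 characters left out ...]
0.72 [223. 312.] [ 0.481 -0.005  0.   ]
egg_cup 0.68 [216. 265.] [0.508 0.146 0.   ]
shaker 0.67 [194. 355.] [ 0.574 -0.147  0.   ]
peeler 0.58 [232. 360.] [ 0.448 -0.156  0.   ]
lemon 0.68 [157. 234.] [0.706 0.244 0.   ]
tri pot [ 0.425 -0.313  0.015] 0.004
tri lid [ 0.43  -0.315  0.061] 0.003
tri lid_handle [ 0.439 -0.318  0.123] 0.002
tri lifter [0.423 0.281 0.03 ] 0.006
tri lifter_grip [ 0.411 -0.037  0.23 ] 0.3
tri stand [ 0.428  0.295 -0.009] 0.001
tri stand_prongs [0.429 0.279 0.12 ] 0.002
tri coaster [ 0.479 -0.005  0.013] 0.0
tri egg_cup [ 0.506  0.15  -0.012] 0.004
tri shaker [ 0.572 -0.147  0.017] 0.002
tri peeler [ 0.449 -0.157 -0.017] 0.001
tri lemon [ 0.706  0.249 -0.011] 0.004
```

Run:
```python
import cv2,numpy as np
s=cv2.imread("pics/scene0.png");t=cv2.imread("pics/top0.png")
def c(i,x,y,w=100,h=75): return cv2.resize(i[y:y+h,x:x+w],(400,300),interpolation=cv2.INTER_CUBIC)
cv2.imwrite("pics/a.png",np.vstack([np.hstack([c(s,160,130),c(s,355,265)]),np.hstack([c(t,165,205),c(t,365,195)])]))
cv2.imwrite("pics/b.png",s)
```

```text
(no output)
```

View pics/a.png

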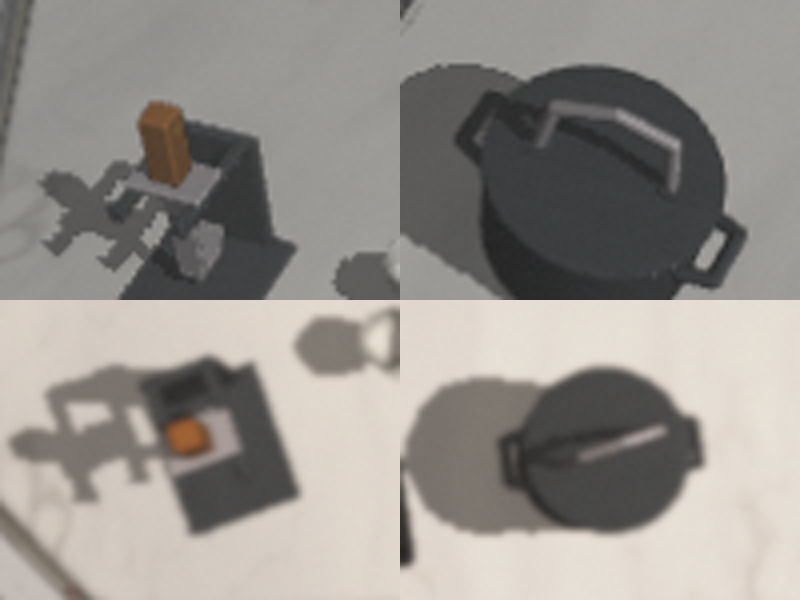

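View pics/b.png

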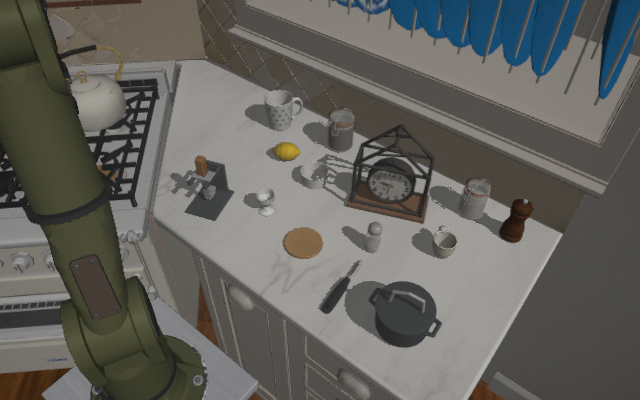

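Run:
```python
from h import *
im=imaging.get_image("wrist");T=np.array(im["pose"]);s=ctrl.get_state()
Rt=R.from_rotvec(s["tool_rot"]).as_matrix()
print("cam in tool",np.round(Rt.T@(T[:3,3]-s["position"]),3),np.round(Rt.T@T[:3,:3],3).tolist(),np.round(im["intrinsics"],0).tolist(),im["k1"])
for P in[(.43,.285,.1)]: print(px(im,P), "d tool cm",np.round(100*Rt.T@(np.array(P)-s["position"]),1))
st()
```

```text
cam in tool [ 0.081 -0.    -0.14 ] [[-0.0, -0.955, -0.295], [1.0, -0.0, -0.001], [0.0, -0.295, 0.955]] [[343.0, 0.0, 315.0], [0.0, 343.0, 194.0], [0.0, 0.0, 1.0]] -0.043138653804134834
(np.float64(129.4610289001541), np.float64(417.59317741573165)) d tool cm [-27.2 -21.1  14.5]
1.35 [0.2715 0.5906 0.2446] [[-0.909, 0.418, 0.0], [0.418, 0.909, 0.0], [-0.0, 0.0, -1.0]] [ 0.3 -1.3  0.1] 1.002 [-1.13  0.32 -0.07  1.45  0.02  1.37 -0.06]
```

```bash
python3 -m jog '[[[-3.8,-3.5,-1,0,0,0,8.7],[-3.8,-3.5,-1,0,0,0,8.7],[-3.8,-3.5,-1,0,0,0,8.7],[-3.8,-3.5,-1,0,0,0,8.7],[-3.8,-3.5,-1,0,0,0,8.7],[-3,-3.5,-1,0,0,0,8.7],[0,0,0,0,0,0,8.7],[0,0,0,0,0,0,8.7]]]'
python3 - <<'E'
from h import *
st();im=imaging.get_image("wrist");save(im,"w1.png");cv2.imwrite("pics/w1v.png",im["frame"][:,:,::-1])
Z=dict(lifter=.02,lifter_grip=.138,stand=0,stand_prongs=.105)
for n in Z:
  for q in finder.spot_point(n,"wrist")[:2]: print(n,round(q["conf"],2),np.round(np.array(q["point"])*[400,640]),np.round(at_z(im,q["point"],Z[n]),4))
E
```

```text
time: 2.15
position: [0.3793, 0.3191, 0.3029]
tool_rot: [0.676, 3.068, 0.003]
ft_force: [-0.2, 0.1, -0.6]
grip_width: 1.002
2.15 [0.3793 0.3191 0.3029] [[-0.908, 0.42, 0.001], [0.42, 0.908, 0.002], [-0.0, 0.002, -1.0]] [-0.2  0.1 -0.6] 1.002 [-0.85 -0.03  0.1   1.74  0.    1.44  0.38]
lifter 0.7 [201. 304.] [0.4257 0.2811 0.02  ]
lifter_grip 0.77 [233. 302.] [0.4215 0.2852 0.138 ]
stand 0.71 [195. 307.] [0.4254 0.2852 0.    ]
stand_prongs 0.6 [226. 308.] [0.4285 0.2869 0.105 ]
```

View pics/w1v.png

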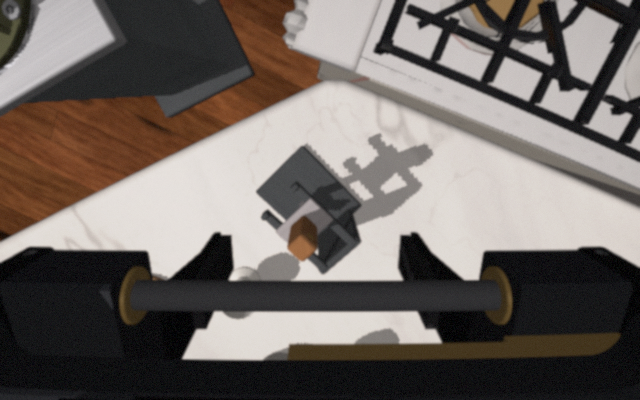

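```bash
cat >> h.py <<'E'
def ortho(im,c,z,half=.09,n=560):
    # up = +x world, left = +y
    g=np.linspace(half,-half,n).astype(np.float32)
    X,Y=np.meshgrid(c[0]+g,c[1]+g,indexing="ij")
    P=np.stack([X,Y,np.full_like(X,z)],-1).reshape(-1,3)
    K=np.array(im["intrinsics"]);T=np.array(im["pose"]);q=(P-T[:3,3])@T[:3,:3];a=q[:,:2]/q[:,2:]
    a=a*(1+im["k1"]*(a**2).sum(1,keepdims=True));m=(a*[K[0,0],K[1,1]]+[K[0,2],K[1,2]]).reshape(n,n,2).astype(np.float32)
    o=cv2.remap(im["frame"],m,None,cv2.INTER_CUBIC)[:,:,::-1].copy()
    o=cv2.convertScaleAbs(o,alpha=1.5,beta=10)
    for k in range(-8,9,2):
        p=int(n/2-k*.01/half*n/2);cv2.line(o,(p,0),(p,6),(0,0,255),1);cv2.line(o,(0,p),(6,p),(0,0,255),1)
    return o
E
python3 - <<'E'
from h import *
im=imaging.get_image("wrist")
cv2.imwrite("pics/o1.png",np.hstack([ortho(im,(.425,.285),.111,.06,400),ortho(im,(.425,.285),.02,.06,400)]))
E
```

```text
(no output)
```

View pics/o1.png

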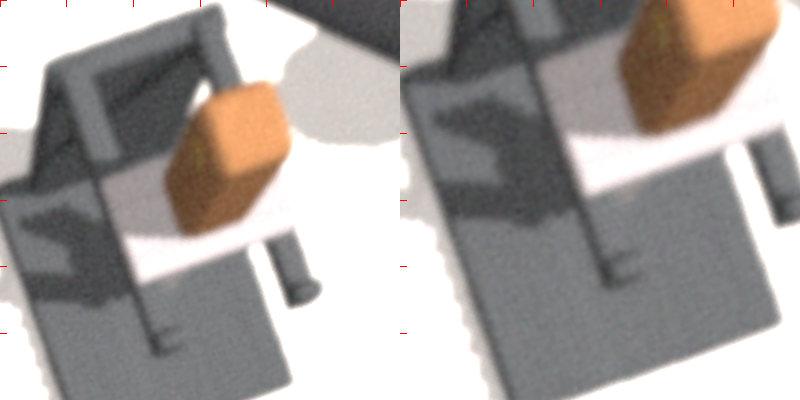

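Run:
```python
from h import *
im=imaging.get_image("scene")
i=im["frame"][:,:,::-1]; t=np.radians(18.3);u=np.array([np.cos(t),np.sin(t),0]);v=np.array([-u[1],u[0],0]);c=np.array([.425,.285,0])
o=cv2.resize(i[140:215,170:240],(560,600),interpolation=cv2.INTER_CUBIC)
o=cv2.convertScaleAbs(o,alpha=1.4,beta=20)
for s,col in((1,(0,0,255)),(-1,(255,80,0))):
  for y in(-.009,.009):
    pts=[c+v*y+[0,0,.1],c+v*y+[0,0,.02],c+v*y+s*u*.022+[0,0,.02],c+v*y+s*u*.033+[0,0,.04]]
    q=np.array([((a-170)*8,(b-140)*8) for a,b in(px(im,p) for p in pts)],int);cv2.polylines(o,[q],False,col,1)
cv2.imwrite("pics/s1.png",o)
```

```text
(no output)
```

View pics/s1.png

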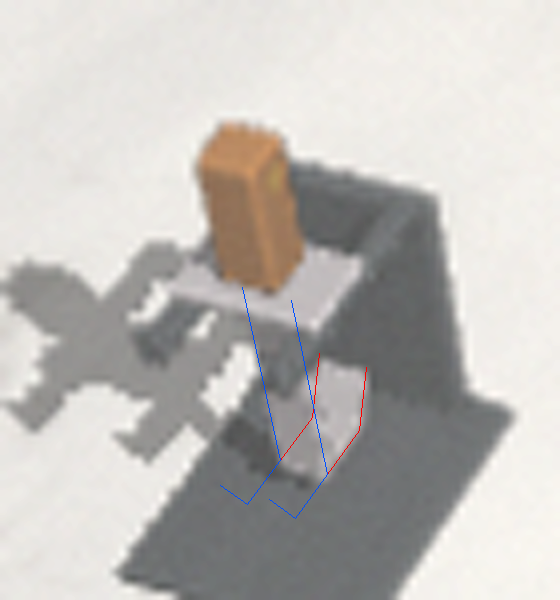

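```bash
python3 -m jog '[[[0,0,0,0,0,7.8,6.5],[0,0,0,0,0,7.8,6.5],[0,0,0,0,0,7.8,6.5],[0,0,0,0,0,7.8,6.5],[0,0,0,0,0,7.8,6.5],[0,0,0,0,0,7.8,6.5],[-2.4,1.6,0,0,0,0,6.5],[-2.3,1.7,2,0,0,0,6.5],[0,0,4,0,0,0,6.5],[0,0,4,0,0,0,6.5],[0,0,0,0,0,0,6.5],[0,0,0,0,0,0,6.5]]]'
python3 - <<'E'
from h import *
st();im=imaging.get_image("wrist");save(im,"w2.png")
Z=dict(lifter=.02,lifter_grip=.138,stand=0,stand_prongs=.105)
for n in Z:
  for q in finder.spot_point(n,"wrist")[:1]: print(n,round(q["conf"],2),np.round(np.array(q["point"])*[400,640]),np.round(at_z(im,q["point"],Z[n]),4))
E
```

```text
time: 3.7
position: [0.4247, 0.2861, 0.2023]
tool_rot: [-1.834, -2.551, 0.002]
ft_force: [0.4, -0.1, 0.6]
grip_width: 0.747
3.7 [0.4247 0.2861 0.2023] [[-0.318, 0.948, -0.001], [0.948, 0.318, -0.001], [-0.0, -0.001, -1.0]] [ 0.4 -0.1  0.6] 0.747 [-0.78  0.05  0.14  1.85 -0.01  1.24 -0.31]
lifter 0.88 [181. 314.] [0.4245 0.2801 0.02  ]
lifter_grip 0.61 [220. 315.] [0.4238 0.2867 0.138 ]
stand 0.62 [173. 319.] [0.4286 0.2852 0.    ]
```

View pics/w2.png

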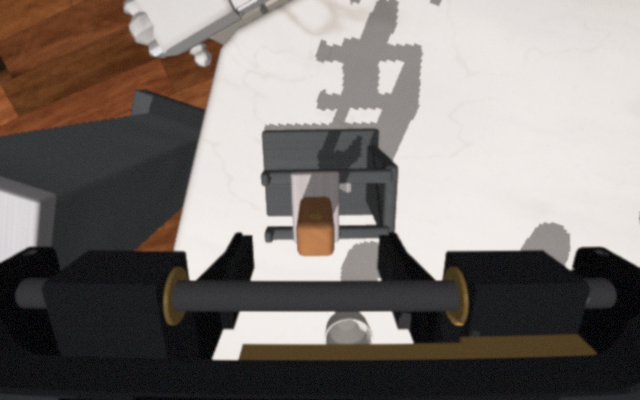

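```bash
python3 -m jog '[[[-0.1,0,3,0,0,0,6.5],[0,0,3,0,0,0,6.5],[0,0,0.1,0,0,0,6.5],[0,0,0,0,0,0,6.5],[0,0,0,0,0,0,1],[0,0,0,0,0,0,1],[0,0,0,0,0,0,1],[0,0,0,0,0,0,1],[0,0,0,0,0,0,1],[0,0,0,0,0,0,1]]]' 45
python3 - <<'E'
from h import *
st()
E
```

```text
time: 4.95
position: [0.4253, 0.2848, 0.1412]
tool_rot: [1.835, 2.55, 0.0]
ft_force: [0.1, 0.5, -0.7]
grip_width: 0.289
4.95 [0.4253 0.2848 0.1412] [[-0.318, 0.948, 0.0], [0.948, 0.318, 0.0], [0.0, 0.0, -1.0]] [ 0.1  0.5 -0.7] 0.289 [-0.78  0.11  0.14  1.92 -0.02  1.11 -0.3 ]
```

```bash
python3 -m jog '[[[0,0,0,0,0,0,1],[0,0,0,0,0,0,1],[0,0,-0.5,0,0,0,1],[0,0,-1.5,0,0,0,1],[0,0,-3,0,0,0,1],[0,0,-4,0,0,0,1],[0,0,-4,0,0,0,1],[0,0,0,0,0,0,1],[0,0,0,0,0,0,1]]]'
python3 - <<'E'
from h import *
st();im=imaging.get_image("wrist");save(im,"w3.png")
for n,z in dict(lifter=.15,stand_prongs=.105).items():
  for q in finder.spot_point(n,"wrist")[:1]: print(n,round(q["conf"],2),np.round(np.array(q["point"])*[400,640]),np.round(at_z(im,q["point"],z),4))
E
```

```text
time: 5.85
position: [0.4255, 0.2849, 0.2718]
tool_rot: [1.835, 2.55, 0.003]
ft_force: [0.6, 0.4, -2.8]
grip_width: 0.251
5.85 [0.4255 0.2849 0.2718] [[-0.318, 0.948, 0.001], [0.948, 0.318, 0.001], [0.001, 0.002, -1.0]] [ 0.6  0.4 -2.8] 0.251 [-0.78  0.01  0.14  1.75 -0.    1.38 -0.32]
lifter 0.9 [199. 315.] [0.4268 0.2812 0.15  ]
stand_prongs 0.67 [180. 314.] [0.4248 0.2842 0.105 ]
```

```bash
python3 -m jog '[[[0,0,-1.5,0,0,8.5,1],[0,0,-1.5,0,0,8.5,1],[-3,1.5,0,0,0,1.5,1],[-4.5,1.5,0,0,0,0,1],[-4.5,1.5,0,0,0,0,1],[-4.5,1.5,0,0,0,0,1],[-4.5,1.5,0,0,0,0,1],[-4.5,0,0,0,0,0,1],[-4.5,0,0,0,0,0,1],[-4.5,0,0,0,0,0,1],[-4.5,0,0,0,0,0,1],[-4.5,-1,0,0,0,0,1]]]';python3 -m jog '[[[-4,-2,0,0,0,0,1],[-4,-2.5,0,0,0,0,1],[-4,-2.5,0,0,0,0,1],[-3,-2.5,0,0,0,0,1],[0,-1.5,0,0,0,0,1],[0,0,0,0,0,0,1],[0,0,0,0,0,0,1]]]'
python3 - <<'E'
from h import *
st();im=imaging.get_image("wrist");save(im,"w4.png")
for n,z in dict(lid_handle=.129,lid=.069,pot=0,lifter=.185).items():
  for q in finder.spot_point(n,"wrist")[:2]: print(n,round(q["conf"],2),np.round(np.array(q["point"])*[400,640]),np.round(at_z(im,q["point"],z),4))
cv2.imwrite("pics/o4.png",np.hstack([ortho(im,(.435,-.315),.125,.07,400),cv2.resize(im["frame"][60:360,140:440,::-1],(400,400))]))
E
```

```text
time: 7.2
position: [0.4907, -0.1512, 0.2995]
tool_rot: [-2.22, -2.221, 0.003]
ft_force: [0.9, -0.6, -0.4]
grip_width: 0.25
time: 7.9
position: [0.3814, -0.299, 0.3002]
tool_rot: [-2.219, -2.222, -0.001]
ft_force: [-0.4, 1.3, -1.9]
grip_width: 0.252
7.9 [ 0.3814 -0.299   0.3002] [[-0.001, 1.0, -0.001], [1.0, 0.001, 0.001], [0.001, -0.001, -1.0]] [-0.4  1.3 -1.9] 0.252 [-0.2  -0.11  0.76  1.78  0.08  1.44  0.55]
lid_handle 0.8 [200. 372.] [ 0.4351 -0.3196  0.129 ]
lid 0.73 [183. 366.] [ 0.4378 -0.3198  0.069 ]
lifter 0.83 [196. 310.] [ 0.3771 -0.2985  0.185 ]
```

View pics/o4.png

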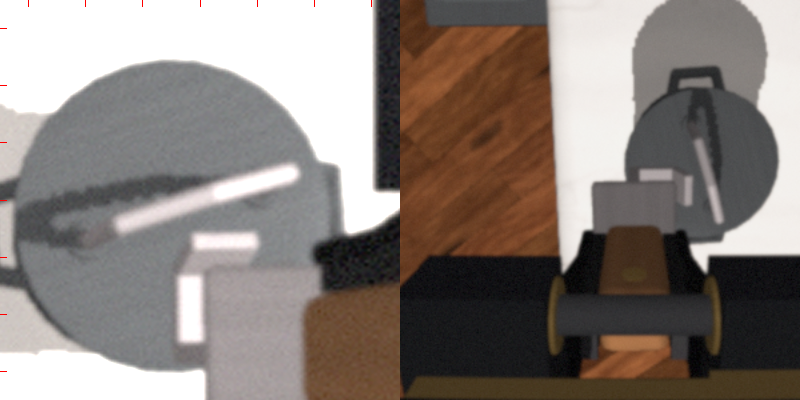

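```bash
python3 -m jog '[[[0,0,0,0,0,-8.5,1],[0,0,0,0,0,-8.5,1],[0,0,0,0,0,-0.5,1],[-1.8,-0.5,0,0,0,0,1],[-1.7,-0.5,0,0,0,0,1],[0,0,2.5,0,0,0,1],[0,0,3,0,0,0,1],[0,0,2.4,0,0,0,1],[0,0,1,0,0,0,1],[0,0,0,0,0,0,1],[0,0,0,0,0,0,1]]]'
python3 - <<'E'
from h import *
st();im=imaging.get_image("wrist");save(im,"w5.png")
for n,z in dict(lid_handle=.129,lid=.069,pot=0,lifter=.09).items():
  for q in finder.spot_point(n,"wrist")[:2]: print(n,round(q["conf"],2),np.round(np.array(q["point"])*[400,640]),np.round(at_z(im,q["point"],z),4))
a=cv2.resize(im["frame"][80:260,220:460,::-1],(800,600),interpolation=cv2.INTER_CUBIC)
cv2.imwrite("pics/v5.png",cv2.convertScaleAbs(a,alpha=1.5,beta=10))
c=np.array(ctrl.get_state()["position"]);
for k in(.033,.049,.061): print(np.round(px(im,c+k*np.array([.954,.301,0])-[0,0,.09])))
E
```

```text
time: 9.25
position: [0.3828, -0.3366, 0.213]
tool_rot: [1.858, 2.532, -0.0]
ft_force: [0.3, -0.8, -1.8]
grip_width: 0.248
9.25 [ 0.3828 -0.3366  0.213 ] [[-0.3, 0.954, 0.001], [0.954, 0.3, -0.001], [-0.001, 0.001, -1.0]] [ 0.3 -0.8 -1.8] 0.248 [-0.18  0.03  0.87  1.86 -0.02  1.26  1.01]
lid_handle 0.74 [208. 396.] [ 0.4357 -0.3184  0.129 ]
lid 0.69 [185. 382.] [ 0.4368 -0.3182  0.069 ]
lifter 0.83 [196. 314.] [ 0.3826 -0.3389  0.09  ]
[362. 207.]
[384. 207.]
[401. 207.]
```

View pics/v5.png

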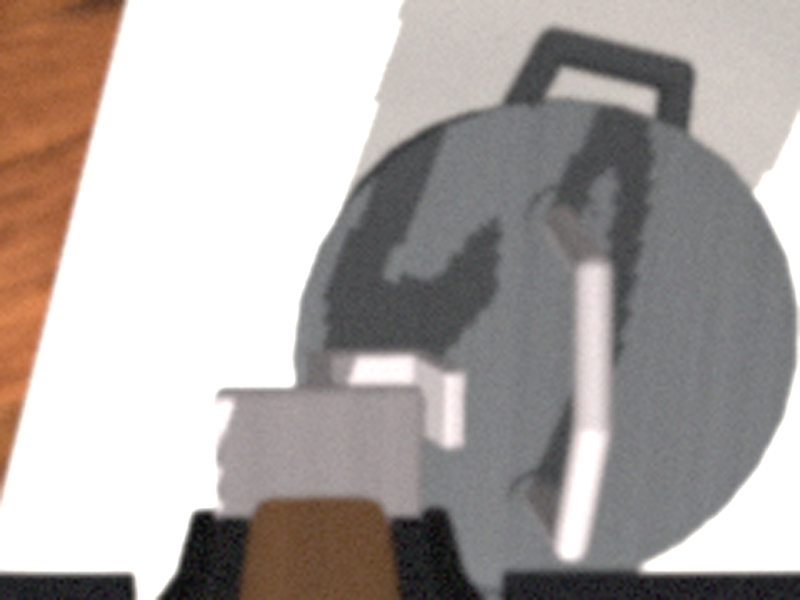

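```bash
python3 -m jog '[[[0.1,0.9,0.15,0,0,0,1],[0,1.2,0,0,0,0,1],[0,1.2,0,0,0,0,1],[0,0.8,0,0,0,0,1],[0,0.4,0,0,0,0,1],[0,0,0,0,0,0,1],[0,0,0,0,0,0,1]]]'
python3 - <<'E'
from h import *
st();im=imaging.get_image("wrist");save(im,"w6.png")
for n,z in dict(lid_handle=.129,lid=.069,pot=0,lifter=.09).items():
  for q in finder.spot_point(n,"wrist")[:2]: print(n,round(q["conf"],2),np.round(np.array(q["point"])*[400,640]),np.round(at_z(im,q["point"],z),4))
a=cv2.resize(im["frame"][80:260,220:460,::-1],(800,600),interpolation=cv2.INTER_CUBIC)
cv2.imwrite("pics/v6.png",cv2.convertScaleAbs(a,alpha=1.5,beta=10))
E
```

```text
time: 10.2
position: [0.4245, -0.322, 0.2104]
tool_rot: [-1.857, -2.533, 0.001]
ft_force: [0.1, 0.3, -1.8]
grip_width: 0.25
10.2 [ 0.4245 -0.322   0.2104] [[-0.301, 0.954, -0.001], [0.954, 0.301, -0.0], [0.0, -0.001, -1.0]] [ 0.1  0.3 -1.8] 0.25 [-0.2   0.11  0.85  1.81 -0.09  1.26  0.99]
lid_handle 0.9 [212. 335.] [ 0.4371 -0.3185  0.129 ]
lid_handle 0.45 [268. 313.] [ 0.4353 -0.364   0.129 ]
lid 0.65 [188. 330.] [ 0.4361 -0.3186  0.069 ]
lifter 0.92 [195. 310.] [ 0.4205 -0.3235  0.09  ]
```

View pics/v6.png

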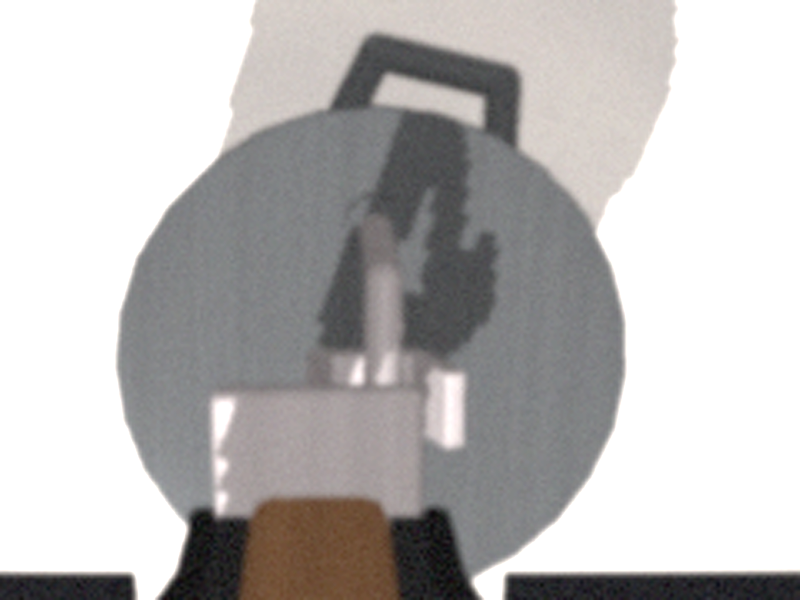

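```bash
python3 -m jog '[[[0,0,-1,0,0,0,1],[0,0,-1,0,0,0,1],[0,0,-0.5,0,0,0,1],[0,0,-0.3,0,0,0,1],[0,0,-0.2,0,0,0,1],[0,0,-0.2,0,0,0,1],[0,0,-0.3,0,0,0,1],[0,0,-0.4,0,0,0,1],[0,0,-0.5,0,0,0,1],[0,0,-0.6,0,0,0,1],[0,0,0,0,0,0,1],[0,0,0,0,0,0,1]]]'
python3 - <<'E'
from h import *
st();im=imaging.get_image("wrist");save(im,"w7.png");st()
for n,z in dict(lid_handle=.149,lid=.089,pot=0,lifter=.14).items():
  for q in finder.spot_point(n,"wrist")[:1]: print(n,round(q["conf"],2),np.round(np.array(q["point"])*[400,640]),np.round(at_z(im,q["point"],z),4))
E
```

```text
time: 11.65
position: [0.4249, -0.3218, 0.2608]
tool_rot: [1.857, 2.533, 0.0]
ft_force: [0.5, -0.2, -5.2]
grip_width: 0.252
11.65 [ 0.4249 -0.3218  0.2608] [[-0.301, 0.954, 0.001], [0.954, 0.301, -0.0], [-0.0, 0.001, -1.0]] [ 0.5 -0.2 -5.2] 0.252 [-0.21  0.06  0.85  1.74 -0.05  1.36  0.96]
11.7 [ 0.4248 -0.3216  0.2605] [[-0.301, 0.954, 0.0], [0.954, 0.301, 0.0], [0.0, 0.0, -1.0]] [-0.4  0.1 -4.6] 0.245 [-0.21  0.06  0.85  1.74 -0.05  1.36  0.96]
lid_handle 0.87 [197. 328.] [ 0.4339 -0.3182  0.149 ]
lid 0.65 [180. 330.] [ 0.4379 -0.3189  0.089 ]
pot 0.52 [ 49. 495.] [ 0.5766 -0.1437  0.    ]
lifter 0.75 [198. 314.] [ 0.4242 -0.3246  0.14  ]
```

```bash
python3 -m jog '[[[0,0,-0.7,0,0,0,1],[0,0,-1.2,0,0,0,1],[0,0,-1.8,0,0,0,1],[0,0,-1.8,0,0,0,1],[0,0,-1.6,0,0,0,1],[0,0,-1.2,0,0,0,1],[0,0,-0.7,0,0,0,1],[0,0,0,0,0,0,1],[0,0,0,0,0,0,1]]]'
python3 - <<'E'
from h import *
st()
for c in("top","scene"):
    im=imaging.get_image(c);save(im,"c%s.png"%c)
    for q in finder.trace("coaster",c)[:1]:
        cs,_=cv2.findContours(q["region"].astype(np.uint8),cv2.RETR_EXTERNAL,cv2.CHAIN_APPROX_NONE);k=max(cs,key=len)[:,0]
        P=np.array([at_z(im,((v+.5)/400,(u+.5)/640),.008)[:2] for u,v in k])
        A=np.c_[2*P,np.ones(len(P))];s=np.linalg.lstsq(A,(P**2).sum(1),rcond=None)[0]
        print(c,q["conf"],"circle",s[:2],np.sqrt(s[2]+s[:2]@s[:2]),"bbox",P.min(0),P.max(0))
    print([np.round(at_z(im,q["point"],0),3) for q in finder.spot_point("pot",c)[:1]])
a=np.hstack([cv2.imread("pics/cscene.png")[150:350,230:480],cv2.imread("pics/ctop.png")[120:320,260:510]])
cv2.imwrite("pics/v7.png",cv2.resize(a,(800,320)))
E
```

```text
time: 12.8
position: [0.4247, -0.3216, 0.3501]
tool_rot: [-1.857, -2.533, 0.0]
ft_force: [-0.1, 0.5, -5.7]
grip_width: 0.251
12.8 [ 0.4247 -0.3216  0.3501] [[-0.301, 0.954, -0.001], [0.954, 0.301, 0.0], [0.0, -0.0, -1.0]] [-0.1  0.5 -5.7] 0.251 [-0.22  0.03  0.85  1.59 -0.02  1.53  0.93]
top 0.78 circle [ 0.47863485 -0.00422254] 0.046468841873013964 bbox [ 0.43151634 -0.05030652] [0.52483985 0.04181567]
[array([ 0.438, -0.316,  0.   ])]
scene 0.9 circle [ 0.47729556 -0.00624291] 0.04720036349123011 bbox [ 0.42830606 -0.0539211 ] [0.52622069 0.03963399]
[array([ 0.443, -0.313,  0.   ])]
```

View pics/v7.png

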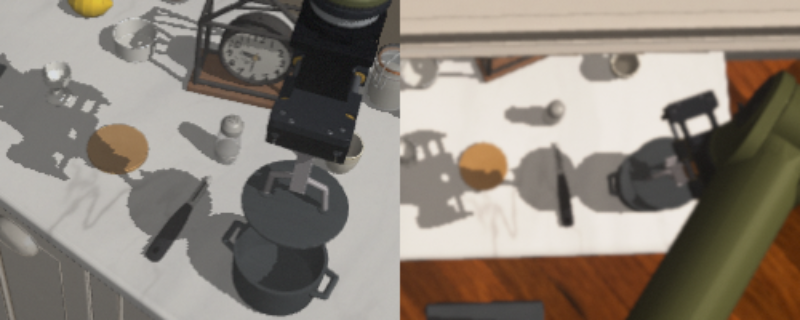

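```bash
python3 -m jog '[[[0.8,0.4,0,0,0,0,1],[1.6,0.7,0,0,0,0,1],[2.6,1.2,0,0,0,0,1],[3.1,1.5,0,0,0,0,1],[3.2,1.5,0,0,0,0,1],[3.2,1.5,0,0,0,0,1],[3.2,1.5,0,0,0,0,1],[3.1,1.5,0,0,0,0,1],[3.0,1.4,0,0,0,0,1],[2.4,1.1,0,0,0,0,1],[1.6,0.7,0,0,0,0,1],[0.8,0.35,0,0,0,0,1]]]';python3 -m jog '[[[0,0,1,0,0,0,1],[0,0,2,0,0,0,1],[0,0,2.5,0,0,0,1],[0,0,2.5,0,0,0,1],[0,0,2,0,0,0,1],[0,0,1.2,0,0,0,1],[0,0,0.8,0,0,0,1],[0,0,0,0,0,0,1],[0,0,0,0,0,0,1],[0,0,0,0,0,0,1]]]'
python3 - <<'E'
from h import *
st();im=imaging.get_image("wrist");save(im,"w8.png")
s=ctrl.get_state();lz=s["position"][2]-.121+.006-.056;print("lid z",lz)
for n,z in dict(lid_handle=lz+.06,lid=lz,coaster=0).items():
  for q in finder.spot_point(n,"wrist")[:1]: print(n,round(q["conf"],2),np.round(np.array(q["point"])*[400,640]),np.round(at_z(im,q["point"],z),4))
for c in("wrist","scene"):
    im=imaging.get_image(c)
    if c=="scene": save(im,"s8.png")
    for n,z in(("lid",lz+.0125),):
      for q in finder.trace(n,c)[:1]:
        cs,_=cv2.findContours(q["region"].astype(np.uint8),cv2.RETR_EXTERNAL,cv2.CHAIN_APPROX_NONE);k=cv2.convexHull(max(cs,key=len))[:,0]
        P=np.array([at_z(im,((v+.5)/400,(u+.5)/640),z)[:2] for u,v in k])
        print(c,n,q["conf"],"bbox",P.min(0),P.max(0),(P.min(0)+P.max(0))/2)
    r=finder.trace("coaster",c)
    if r: print(c,"coaster",r[0]["conf"],r[0]["region"].sum())
a=np.hstack([cv2.imread("pics/s8.png")[150:350,210:410],cv2.imread("pics/w8.png")[60:260,220:420]])
cv2.imwrite("pics/v8.png",cv2.resize(a,(800,400)))
E
```

```text
time: 14.3
position: [0.4658, -0.006, 0.3504]
tool_rot: [-1.852, -2.537, -0.0]
ft_force: [-0.3, -0.1, -4.5]
grip_width: 0.246
time: 15.3
position: [0.4668, -0.0089, 0.2316]
tool_rot: [1.857, 2.533, 0.002]
ft_force: [0.4, -0.9, -4.7]
grip_width: 0.254
15.3 [ 0.4668 -0.0089  0.2316] [[-0.301, 0.954, 0.002], [0.954, 0.301, 0.0], [-0.0, 0.002, -1.0]] [ 0.4 -0.9 -4.7] 0.254 [-0.51 -0.09  0.45  1.92  0.04  1.3   0.23]
lid z 0.060556115171932066
lid_handle 0.86 [199. 331.] [ 0.4781 -0.0056  0.1206]
lid 0.6 [182. 328.] [ 0.4795 -0.0082  0.0606]
wrist lid 0.64 bbox [ 0.41525718 -0.06373676] [0.54276531 0.05721308] [ 0.47901124 -0.00326184]
wrist coaster 0.51 2975
scene lid 0.84 bbox [ 0.41158554 -0.07000745] [0.54292803 0.05537229] [ 0.47725678 -0.00731758]
scene coaster 0.84 371
```

View pics/v8.png

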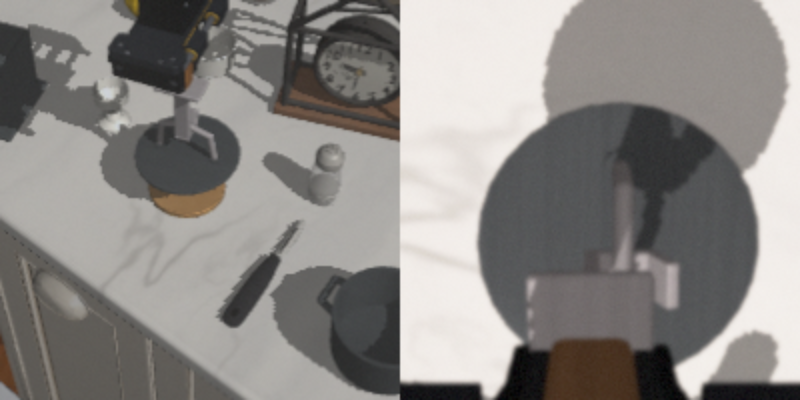

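```bash
python3 -m jog '[[[0,0,0.7,0,0,0,1],[0,0,1,0,0,0,1],[0,0,1,0,0,0,1],[0,0,0.8,0,0,0,1],[0,0,0.5,0,0,0,1],[0,0,0.3,0,0,0,1],[0,0,0.2,0,0,0,1],[0,0,0.2,0,0,0,1],[0,0,0.1,0,0,0,1],[0,0,0.1,0,0,0,1],[0,0,0.1,0,0,0,1],[0,0,0.1,0,0,0,1]]]';python3 -m jog '[[[0,0,0.1,0,0,0,1],[0,0,0.1,0,0,0,1],[0,0,0.1,0,0,0,1],[0,0,0.1,0,0,0,1],[0,0,0.1,0,0,0,1],[0,0,0.1,0,0,0,1],[0,0,0,0,0,0,1],[0,0,0,0,0,0,1]]]'
python3 - <<'E'
from h import *
st()
E
```

```text
time: 17.0
position: [0.4661, -0.0088, 0.1796]
tool_rot: [1.857, 2.534, 0.0]
ft_force: [-1.2, 0.0, -4.7]
grip_width: 0.25
time: 17.8
position: [0.4662, -0.0088, 0.1737]
tool_rot: [1.857, 2.534, 0.0]
ft_force: [-0.3, 0.4, -1.5]
grip_width: 0.246
17.8 [ 0.4662 -0.0088  0.1737] [[-0.301, 0.954, 0.0], [0.954, 0.301, 0.0], [0.0, 0.0, -1.0]] [-0.3  0.4 -1.5] 0.246 [-0.5  -0.04  0.46  2.    0.02  1.18  0.25]
```

```bash
python3 -m jog '[[[0,0,0.8,0,0,0,1],[0,0,0.9,0,0,0,1],[0,0,0.6,0,0,0,1],[0,0,0,0,0,0,1],[0,-0.5,0,0,0,0,1],[0,-1,0,0,0,0,1],[0,-1,0,0,0,0,1],[0,-1,0,0,0,0,1],[0,-0.4,0,0,0,0,1],[0,0,0,0,0,0,1],[0,0,0,0,0,0,1]]]'
python3 - <<'E'
from h import *
st();im=imaging.get_image("wrist");save(im,"w9.png")
for n,z in dict(lid_handle=.068,lid=.008,lifter=.03).items():
  for q in finder.spot_point(n,"wrist")[:1]: print(n,round(q["conf"],2),np.round(np.array(q["point"])*[400,640]),np.round(at_z(im,q["point"],z),4))
E
```

```text
time: 18.9
position: [0.4291, -0.0204, 0.1509]
tool_rot: [1.857, 2.533, 0.002]
ft_force: [0.0, 0.4, -0.1]
grip_width: 0.249
18.9 [ 0.4291 -0.0204  0.1509] [[-0.301, 0.954, 0.001], [0.954, 0.301, 0.0], [0.0, 0.001, -1.0]] [ 0.   0.4 -0.1] 0.249 [-0.49 -0.11  0.46  2.1   0.05  1.13  0.25]
lid_handle 0.95 [211. 387.] [ 0.4759 -0.0055  0.068 ]
lid 0.82 [186. 373.] [ 0.4761 -0.0049  0.008 ]
lifter 0.86 [194. 310.] [ 0.4244 -0.0211  0.03  ]
```

```bash
python3 -m jog '[[[0,0,-1,0,0,0,1],[0,0,-3,0,0,0,1],[0,0,-4,0,0,0,1],[0,0,-4,0,0,-1,1],[0,0,-1,0,0,0,1],[0,0,0,0,0,0,1]]]';python3 -m jog '[[[1.5,0.5,0,0,0,0,1],[3,1,0,0,0,0,1],[3.5,1.1,0,0,0,0,1],[3.5,1.1,0,0,0,0,1],[3.5,1.1,0,0,0,0,1],[3.5,1.1,0,0,0,0,1],[3.5,1.1,0,0,0,0,1],[3.5,1.1,0,0,0,0,1],[2.5,0.8,0,0,0,0,1],[1,0.4,0,0,0,0,1],[0,0,0,0,0,0,1],[0,0,0,0,0,0,1]]]'
python3 - <<'E'
from h import *
st();s=ctrl.get_state();d=np.array([.4253,.2848,.1412])-s["position"];print(np.round(100*R.from_rotvec(s["tool_rot"]).as_matrix().T@d,2))
im=imaging.get_image("wrist");save(im,"w10.png")
for n,z in dict(lifter=.16,stand_prongs=.105).items():
  for q in finder.spot_point(n,"wrist")[:1]: print(n,round(q["conf"],2),np.round(np.array(q["point"])*[400,640]),np.round(at_z(im,q["point"],z),4))
E
```

```text
time: 19.7
position: [0.43, -0.0205, 0.2826]
tool_rot: [1.834, 2.547, 0.005]
ft_force: [-0.5, -0.6, -2.2]
grip_width: 0.25
time: 20.9
position: [0.4252, 0.2821, 0.2797]
tool_rot: [1.837, 2.548, -0.004]
ft_force: [0.3, 0.6, -1.4]
grip_width: 0.249
20.9 [0.4252 0.2821 0.2797] [[-0.316, 0.949, -0.001], [0.949, 0.316, -0.002], [-0.002, -0.002, -1.0]] [ 0.3  0.6 -1.4] 0.249 [-0.74  0.01  0.1   1.74  0.    1.39 -0.32]
[ 0.28  0.12 13.85]
lifter 0.83 [197. 312.] [0.4225 0.2796 0.16  ]
stand_prongs 0.77 [177. 319.] [0.4275 0.2832 0.105 ]
```

```bash
python3 -m jog '[[[0.3,0.1,0,0,0,-0.1,1],[0,0,2,0,0,0,1],[0,0,2,0,0,0,1],[0,0,2,0,0,0,1],[0,0,2,0,0,0,1],[0,0,2,0,0,0,1],[0,0,1.5,0,0,0,1],[0,0,1,0,0,0,1],[0,0,0.5,0,0,0,1],[0,0,0.2,0,0,0,1],[0,0,0,0,0,0,1],[0,0,0,0,0,0,1]]]'
python3 - <<'E'
from h import *
st();s=ctrl.get_state();d=np.array([.4253,.2848,.1412])-s["position"];print(np.round(100*R.from_rotvec(s["tool_rot"]).as_matrix().T@d,2))
E
```

```text
time: 22.25
position: [0.4254, 0.2875, 0.1494]
tool_rot: [1.833, 2.551, 0.002]
ft_force: [0.1, 0.4, -1.4]
grip_width: 0.246
22.25 [0.4254 0.2875 0.1494] [[-0.319, 0.948, 0.001], [0.948, 0.319, 0.001], [0.001, 0.001, -1.0]] [ 0.1  0.4 -1.4] 0.246 [-0.74  0.1   0.1   1.91 -0.01  1.13 -0.31]
[-0.25 -0.09  0.82]
```

```bash
python3 -m jog '[[[-0.2,-0.1,0,0,0,0,1],[0,0,0.3,0,0,0,1],[0,0,0.2,0,0,0,1],[0,0,0.2,0,0,0,1],[0,0,0.1,0,0,0,1],[0,0,0,0,0,0,1],[0,0,0,0,0,0,1]]]'
python3 - <<'E'
from h import *
st();im=imaging.get_image("wrist");save(im,"w11.png")
s=cv2.imread("pics/w11.png")[80:280,200:440];cv2.imwrite("pics/v11.png",cv2.resize(s,(720,600)))
E
```

```text
time: 22.95
position: [0.4246, 0.2849, 0.1411]
tool_rot: [-1.833, -2.552, -0.0]
ft_force: [-0.7, -0.8, 4.8]
grip_width: 0.247
22.95 [0.4246 0.2849 0.1411] [[-0.319, 0.948, 0.0], [0.948, 0.319, 0.0], [0.0, 0.0, -1.0]] [-0.7 -0.8  4.8] 0.247 [-0.74  0.11  0.1   1.92 -0.01  1.11 -0.31]
```

View pics/v11.png

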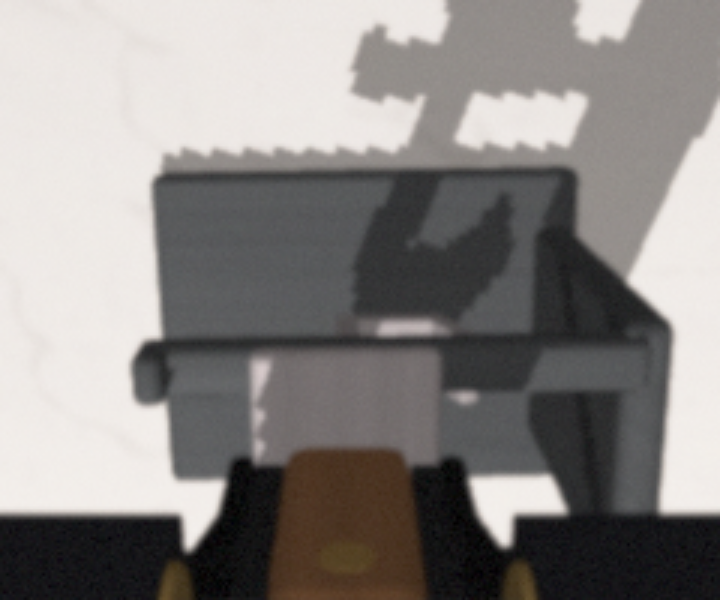

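The lifter's collar (crop columns 250–440) lies on the prongs, parallel to them, and its hook points to the post. It is seated, with the wrist force at +4.8 N, so I release it.

```bash
python3 -m jog '[[[0,0,-0.1,0,0,0,1],[0,0,0,0,0,0,3.2],[0,0,0,0,0,0,4.5],[0,0,0,0,0,0,6.5],[0,0,0,0,0,0,6.5],[0,0,0,0,0,0,6.5],[0,0,-1,0,0,0,6.5],[0,0,-2.5,0,0,0,6.5],[0,0,-4,0,0,0,6.5],[0,0,-4,0,0,0,6.5],[0,0,-2,0,0,0,6.5],[0,0,0,0,0,0,6.5]]]'
python3 - <<'E'
from h import *
st();w=imaging.get_image("wrist");save(w,"w12.png");s=imaging.get_image("scene");save(s,"s12.png");t=imaging.get_image("top");save(t,"t12.png")
for n,z,cs in(("lid",.008,("scene","top")),("lid_handle",.068,("scene","top")),("pot",0,("scene","top")),("peeler",0,("scene","top")),("shaker",0,("scene","top")),("egg_cup",0,("scene",)),("lemon",0,("scene",)),("lifter_grip",.138,("wrist","scene"))):
  for c in cs:
    for q in finder.spot_point(n,c)[:1]: print(n,c,round(q["conf"],2),np.round(at_z(dict(wrist=w,scene=s,top=t)[c],q["point"],z),3))
q=finder.trace("lid","top")[0];k,_=cv2.findContours(q["region"].astype(np.uint8),0,1);k=cv2.convexHull(max(k,key=len))[:,0]
P=np.array([at_z(t,((v+.5)/400,(u+.5)/640),.0205)[:2] for u,v in k]);print("lid top",(P.min(0)+P.max(0))/2,np.ptp(P,axis=0))
a=np.hstack([s["frame"][120:370,150:450],w["frame"][60:310,180:480]])[:,:,::-1];cv2.imwrite("pics/v12.png",cv2.resize(a,(800,333)))
E
```

```text
time: 24.2
position: [0.4263, 0.2861, 0.2813]
tool_rot: [1.832, 2.55, 0.012]
ft_force: [-0.1, 1.1, -1.0]
grip_width: 0.749
24.2 [0.4263 0.2861 0.2813] [[-0.319, 0.948, 0.006], [0.948, 0.319, 0.005], [0.003, 0.008, -1.0]] [-0.1  1.1 -1. ] 0.749 [-0.74  0.01  0.1   1.74 -0.    1.39 -0.32]
lid scene 0.95 [0.475 0.006 0.008]
lid top 0.85 [0.476 0.009 0.008]
lid_handle scene 0.61 [0.482 0.002 0.068]
lid_handle top 0.56 [ 0.474 -0.011  0.068]
pot scene 0.8 [ 0.437 -0.319  0.   ]
pot top 0.94 [ 0.438 -0.32   0.   ]
peeler scene 0.66 [ 0.445 -0.156  0.   ]
peeler top 0.64 [ 0.439 -0.15   0.   ]
shaker scene 0.76 [ 0.59 -0.14  0.  ]
shaker top 0.5 [ 0.578 -0.141  0.   ]
egg_cup scene 0.81 [ 0.495  0.148 -0.   ]
lemon scene 0.78 [0.691 0.253 0.   ]
lifter_grip wrist 0.58 [0.423 0.288 0.138]
lifter_grip scene 0.64 [0.439 0.299 0.138]
lid top [ 0.4766806  -0.00746257] [0.1297868  0.12331317]
```

Run:
```python
from h import *
a=cv2.imread("pics/scene0.png").astype(int);b=cv2.imread("pics/s12.png").astype(int)
for i in(a,b):
    r=i[140:215,170:240];m=(r[...,2]-r[...,0]>40)&(r[...,2]<230);y,x=np.nonzero(m);print("brown",m.sum(),x.mean()+170,y.mean()+140)
    m=(i[175:205,195:225].min(2)>120);y,x=np.nonzero(m);print("bright hook",m.sum(),x.mean()+195,y.mean()+175)
w=imaging.get_image("wrist")
s=imaging.get_image("scene")
for n,z in(("lid",.0205),):
    q=finder.trace(n,"scene")[0];k,_=cv2.findContours(q["region"].astype(np.uint8),0,1);k=cv2.convexHull(max(k,key=len))[:,0]
    P=np.array([at_z(s,((v+.5)/400,(u+.5)/640),z)[:2] for u,v in k]);A=np.c_[2*P,np.ones(len(P))];c=np.linalg.lstsq(A,(P**2).sum(1),rcond=None)[0];print(q["conf"],"lid scene",(P.min(0)+P.max(0))/2,np.ptp(P,axis=0),c[:2])
print([(round(q["conf"],2),np.round(at_z(w,q["point"],.02),4)) for q in finder.spot_point("lifter","wrist")[:1]])
st()
```

```text
brown 130 201.90769230769232 164.19230769230768
bright hook 52 200.40384615384616 184.75
brown 172 200.92441860465115 164.90116279069767
bright hook 106 203.6320754716981 182.64150943396226
0.74 lid scene [ 0.47815954 -0.00682524] [0.12900824 0.12487539] [ 0.47723681 -0.00765872]
[(0.67, array([0.42  , 0.2828, 0.02  ]))]
25.3 [0.4246 0.2849 0.2766] [[-0.319, 0.948, 0.0], [0.948, 0.319, 0.0], [0.0, 0.0, -1.0]] [-0.2  0.1 -0.7] 0.749 [-0.74  0.01  0.1   1.75 -0.    1.39 -0.32]
```

```bash
python3 -c "
from bench import close_job
print(close_job())"
```

```text
the job is handed in; nothing more can be done
None
```

I took the lifter from its stand, hooked it under the lid's handle and lifted the lid off. I set the lid on the coaster, unhooked the lifter and hung it back with the hook towards the post. The job was handed in at about 25 s, with the gripper open and about 14 cm above where it let go of the lifter.

**What the last checks showed:**
- **Lid:** the fitted outline puts its centre at (0.478, -0.007) from the scene camera and (0.477, -0.007) from the top camera. The coaster's centre measures about (0.478, -0.005). Both outlines fit a level lid about 128 mm across.
- **Lifter:** the grip is within about 1 pixel of its first position in the scene picture. The last picture before release showed the collar lying on both prongs.
- **Pot and bystanders:** the egg cup was within about 3 mm of its first position, and the pot, peeler, shaker and lemon within about 12 mm. That is within the scatter of the readings, and the pot agrees with its lidded position.

**What disagreed or is missing:**
- The network's direct lid point was about 12–15 mm off in y from the outline fit, in both cameras.
- The network's grip point from the scene camera was about 2 cm off, against about 4 mm from the wrist camera. I trusted the outline fits, wrist readings and pixel comparison instead.
- The picture viewer's limit was reached, so I checked the final state by numbers only.

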